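Set a stretcher bar out to the mark with the sprung pull gauge

ROBOT

A 6-joint arm with a two-finger parallel gripper is mounted at the origin on the work surface. World frame = base frame: x ahead of the robot, y to its left, z up, the work surface at z = 0. Lengths are in m, angles in rad, forces in N, time in s.
With the tool pointing down it reaches from about 0.375 to 0.925 m from the base axis. Payload 5.7 kg.
Tool frame: the origin (TCP) lies midway between the tips of the shut fingers; the grasp point (between the pads) lies 19 mm behind it; z points along the fingers, y is the line along which they close (so a half turn about z gives the same grasp; the last joint's range is limited). The gripper opens to 88 mm and grips with 3 to 60 N. Pads are 20 mm wide; open, the fingers measure 115 mm over their backs; the gripper's body (75 mm by 178 mm) begins 61 mm behind the grasp point.
Start: joints at [1.159, 0.359, 1.51, -0, 1.272, -0.115], TCP at [0.175, 0.574, 0.189] pointing down, gripper open.
Joint ranges: [-2.97, 2.97], [-1.01, 2.36], [0.21, 2.38], [-0.96, 4.11], [0.2, 2.71], [-2.98, 2.98]. Speed limits (rad/s): [2.39, 2.39, 3.14, 3.14, 3.14, 3.14].

INTERFACE

Orientations are given as a unit quaternion [x, y, z, w].
In Python, from bench import move_ptp, servo_line, goto_joints, move_gripper, sleep, inverse_kinematics, capture, PlanningError, close_job, spot_in, silhouettes, current_clock, current_joint_pos, current_qvel, current_joint_torque, current_position, current_orientation, current_force, current_torque, current_finger_gap, current_grip_force gives the robot as it stands. Calls block until the motion is done:
- move_ptp(position, orientation): joint-space move of the TCP to a pose.
- servo_line(position, orientation=None, rate=0.15, contact_N=None): straight line of the TCP; orientation=None keeps the orientation; rate is the mean speed in m/s. With contact_N (N) it stops when the force on the tool has changed by that much, and returns True; else False.
- goto_joints(angles): joint-space move.
- move_gripper(opening): finger opening in m; the grip force is fixed at half the most; returns when the fingers have stopped.
- sleep(seconds).
- inverse_kinematics(position, orientation): joint angles nearest the present ones, or None.
- capture(name): name is "scene" or "top" or "wrist"; returns a dict with "image" (400x640x3 uint8, blue, green, red), "range_z" (400x640 float32, m along the optical axis (not along the pixel's ray), 0 where there is no reading), "intrinsics" (3x3 intrinsics, pixels), "k1" (the pictures are not rectified: a ray, as slopes to the right and down, at radius r is drawn at 1 + k1 r^2 times it, then the intrinsics apply), "R" (3x3) and "t" (3): a world point X has camera coordinates R X + t. Camera axes: x right, y down, z forward; pixel columns grow to the right and rows downward; lengths in m; the calibration is good to about 2 mm. A picture is of the moment at which its call begins.
A pose or a line that the arm cannot do raises PlanningError and nothing moves.
- close_job(): hands the job in; it is judged then, once.
Trained networks look in the newest picture that a camera, given by its name, has taken for a name from the list of things; names that differ only in an ending like _2 or _b are one class to them, and where a whole thing is asked for, a point or a joint stands for the part that bears it (a point fixed in the world has none). Each returns a list of dicts, best first, with "conf" (0 to 1); they miss things now and then, are a little off and sometimes report something else, mostly with a low value. They report only what shows in the picture. A call takes as long as a camera call. They do not tell look-alikes from the thing itself.
- spot_in(camera, query): "xy" ([column, row] in pixels, amid what is visible of it).
- silhouettes(camera, query): "region" (400x640 bool, what is visible of it) and "xy" ([column, row] in pixels, amid what is visible of it).
Readings, each from a call of its own:
- current_clock(): time.
- current_joint_pos(): joint angles.
- current_qvel(): joint speeds.
- current_joint_torque(): joint torques, N m.
- current_position(): TCP position.
- current_orientation(): TCP orientation.
- current_force(): force on the tool from outside, world axes, zero at the start.
- current_torque(): the same for the moment, N m.
- current_finger_gap(): finger opening in m.
- current_grip_force(): force on a finger pad.
Only numpy, scipy, OpenCV 4.12 (cv2) and the standard library are available. Lean on these libraries where they do the work, as an engineer would, in place of code of your own. Each camera call takes 0.05 s, during which the arm holds its last target. There are 200 camera calls.

TASK

Lay the loose wooden stretcher bar lengthwise on top of the raised rail, just in front of the sprung gauge's push plate and well short of the clip's mark, and let go of it. Then draw the gauge's slide out by its black tab until the push plate's front face, pushing the bar ahead of it, is level with the black line on the clip, and keep it there for one second. Ease the slide back home without letting it snap, leaving the bar lying on the rail with its end at the mark, let go, and do not disturb the other things on the table.

Things in the scene. Friction and masses are not known exactly. Their poses are not given: they have to be found in the camera images.
- bar: loose plain wooden bar, 140 x 30 x 30 mm, about 0.09 kg, lying on the open table on the robot's side of the rail; origin at the centre of its underside, x along its length, z up; its two ends are alike
- rail: fixed wooden rail, 450 x 44 mm, flat bare top 50 mm above the table, no lips, fine graduations every 10 mm; origin at the centre of its underside, x along it in the direction in which the gauge is pulled out (to x = +225 mm), z up. A grey gauge housing (44 mm wide, 42 mm high) stands on its top from x = -225 to -95 mm. Dark feet 100 mm wide, 12 mm high under both ends
- carriage (a joint): the gauge's aluminium slide, which runs along the rail's top on a spring: value in m, 0 = home, grows as it is pulled along the rail's +x, stop at 0.115. The spring pulls it home with 3 N at 0 plus 0.6 N per 10 mm drawn out, and it has a damping of 20 N s/m; it never stays out by itself, and pulled far out and released it snaps home
- push_face (a point): on the slide, bottom centre of the front face of its push plate (40 mm wide, 31 mm high above the rail's top), at the height of the rail's top; axes as the rail's; at home it lies at x = -31 mm of the rail. The plate pushes the bar's end
- grip_tab (a point): on the slide, the grip point in its upright black tab, 36 mm behind the push face; the tab is 24 mm along the rail, 26 mm across it, and rises from 10 to 55 mm above the rail's top, this point being 35 mm above it. At home the tab's centre is 28 mm in front of the gauge housing. Pinch it across the rail from above
- mark (a point): the black line across the steel clip, whose two tongues (24 mm along the rail) stick out to 45 mm from the rail's midline on both sides, just below the rail's top; the point lies on the rail's midline at the height of its top, axes as the rail's. The clip is fixed; the line lies 55 to 95 mm ahead of the push face's home
- mug: bystander: white enamel mug, 88 mm wide, 85 mm high, with a black brush standing in it to 190 mm; origin under its centre
- brush: bystander: paint brush lying on the table
- jar_a: bystander: lidded jar, 64 mm wide, 80 mm high; origin under its centre
- jar_b: bystander: lidded jar, 64 mm wide, 80 mm high, black cap; origin under its centre
- bottle: bystander: bottle, 60 mm wide, 160 mm high; origin under its centre
- dish: bystander: white plate, 140 mm wide, 18 mm high; origin under its centre
- paintbox: bystander: open steel tray of paint pans, 110 x 200 mm, 35 mm high; origin under its centre
There are look-alikes about, which are no part of the job. Leave any orange or red look-alike of the bar alone.

How it is judged:
By the outcome, as a careful person would: the job done as asked, in the order asked, and still so for the second after the job is handed in, with the robot touching nothing.
It also fails if it takes over 54 s, if anything falls off the work surface, if the arm or the gripper's body presses on something with over 40 N, if the wrist force passes 120 N, or if a joint passes its speed limit or range.

## Working session

There is one attempt and no reset: what is moved stays moved. The work goes in short steps, each a Python script; the robot and the scene stay as the last script left them, time stands still between calls to the robot, and variables do not carry over. Pictures are saved under pics/ and viewed, at most 10 in all, crops included, and the job is handed in when it is done.

```bash
ls; mkdir -p pics
python3 - <<'E'
from bench import *
import cv2,numpy as np
for c in ["scene","top"]:
    d=capture(c); cv2.imwrite(f"pics/{c}0.png",d["image"]); np.savez(f"{c}0.npz",**{k:np.array(v) for k,v in d.items()})
    print(c,d["intrinsics"].tolist(),d["k1"],(-d["R"].T@d["t"]).round(3))
    for q in ["bar","rail","carriage","push_face","grip_tab","mark"]:
        print(q,[(round(r["conf"],2),np.round(r["xy"]).tolist()) for r in spot_in(c,q)][:4])
print(current_clock())
E
```

```text
pics
scene [[513.9731956670756, 0.0, 318.5672991343029], [0.0, 513.9731956670756, 200.2277306681451], [0.0, 0.0, 1.0]] 0.0452976177603452 [1.293 0.009 1.292]
bar [(0.73, [373.0, 150.0]), (0.58, [278.0, 195.0]), (0.58, [204.0, 137.0]), (0.56, [415.0, 253.0])]
rail [(0.68, [277.0, 196.0]), (0.57, [280.0, 247.0])]
carriage [(0.78, [264.0, 238.0])]
push_face [(0.84, [269.0, 239.0]), (0.68, [143.0, 263.0])]
grip_tab []
mark [(0.61, [306.0, 253.0])]
top [[474.6460239789404, 0.0, 321.458823905656], [0.0, 474.6460239789404, 190.44799232355092], [0.0, 0.0, 1.0]] 0.016219391366864386 [0.355 0.042 1.392]
bar [(0.96, [448.0, 304.0]), (0.78, [229.0, 153.0]), (0.7, [364.0, 221.0]), (0.61, [255.0, 278.0])]
rail [(0.67, [354.0, 160.0])]
carriage [(0.63, [372.0, 158.0])]
push_face [(0.58, [354.0, 158.0]), (0.56, [374.0, 159.0])]
grip_tab [(0.9, [375.0, 163.0])]
mark [(0.48, [337.0, 149.0])]
0.7
```

View pics/scene0.png

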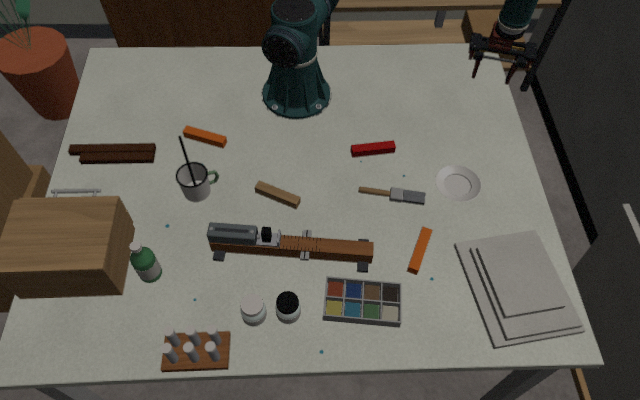

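View pics/top0.png

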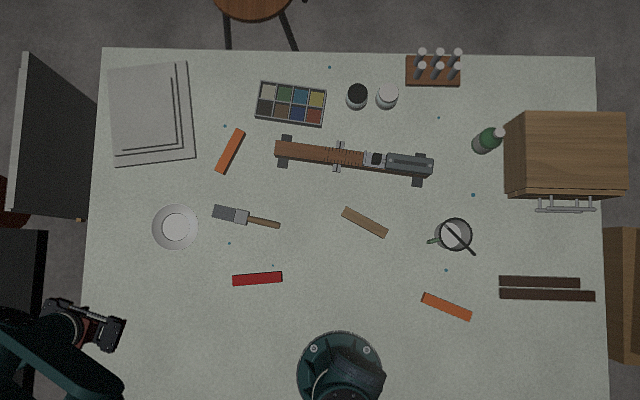

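The pictures show five bar candidates in the top view: plain wood at (364,222), red at (257,278), orange at (446,306) and (229,151), and dark strips at (545,288). Only the plain tan one at (364,222) fits, since it is unpainted and on the robot's side of the rail. The rail runs from the housing at (410,163) to its free end at (277,148). The tab is at (375,158) and the clip at (338,156).

```bash
cat > h.py <<'E'
from bench import *
import cv2,numpy as np
def und(d,uv):
    K=np.array(d["intrinsics"],float); k=float(d["k1"])
    return cv2.undistortPoints(np.array(uv,float).reshape(-1,1,2),K,np.array([k,0,0,0,0.]))[:,0]
def onplane(d,uv,z):
    s=und(d,uv); R=np.array(d["R"]);t=np.array(d["t"])
    c=-R.T@t; r=np.c_[s,np.ones(len(s))]@R
    return c+r*((z-c[2])/r[:,2])[:,None]
def cloud(d):
    h,w=d["range_z"].shape; u,v=np.meshgrid(np.arange(w),np.arange(h))
    uv=np.c_[u.ravel(),v.ravel()]; s=und(d,uv); z=d["range_z"].ravel().astype(float)
    P=(np.c_[s,np.ones(len(s))]*z[:,None]-d["t"])@d["R"]
    P[z==0]=np.nan
    return P.reshape(h,w,3)
def project(d,X):
    rv=cv2.Rodrigues(np.array(d["R"]))[0]
    return cv2.projectPoints(np.array(X,float).reshape(-1,3),rv,np.array(d["t"],float),np.array(d["intrinsics"]),np.array([float(d["k1"]),0,0,0,0]))[0][:,0]
E
python3 - <<'E'
from h import *
d=dict(np.load("top0.npz")); P=cloud(d)
im=d["image"]
cv2.imwrite("pics/crop1.png",cv2.resize(im[125:245,260:450],None,fx=4,fy=4,interpolation=cv2.INTER_CUBIC))
def rect(m):
    q=P[m][:,:2].astype(np.float32); return cv2.minAreaRect(q),len(q)
hsv=cv2.cvtColor(im,cv2.COLOR_BGR2HSV)
Z=P[...,2]
m=np.zeros(Z.shape,bool); m[195:245,335:395]=1
b=m&(Z>.015)&(Z<.045); print("bar",rect(b),np.nanmedian(Z[b]))
m=np.zeros(Z.shape,bool); m[125:195,268:445]=1
for lo,hi in[(.04,.06),(.083,.1),(.1,.12),(.06,.083)]:
    b=m&(Z>lo)&(Z<hi); print(lo,rect(b),np.nanmedian(Z[b]))
E
```

```text
bar (((0.42891302704811096, -0.06133034825325012), (0.1398845613002777, 0.030522406101226807), 62.357383728027344), 527) 0.030584796638606724
0.04 (((0.614098072052002, -0.018223494291305542), (0.44442686438560486, 0.09062427282333374), 88.524169921875), 1659) 0.05068037406547883
0.083 (((0.5960914492607117, -0.14683321118354797), (0.19268697500228882, 0.044955115765333176), 82.76557922363281), 777) 0.09262682486353269
0.1 (((0.5939372181892395, -0.15296077728271484), (0.157558873295784, 0.025287644937634468), 82.03805541992188), 81) 0.10505556709296604
0.06 (((0.5932427644729614, -0.14550244808197021), (0.19146229326725006, 0.03976964205503464), 81.63383483886719), 237) 0.06577831884102552
```

View pics/crop1.png

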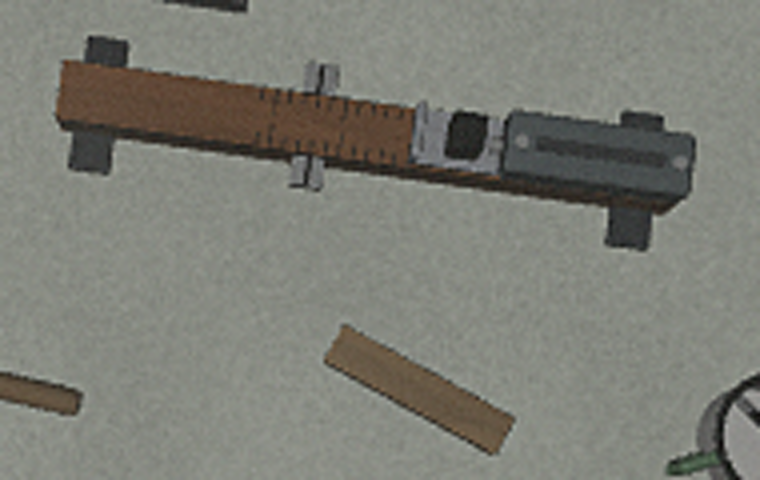

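The enlarged crop confirms it. The plain unpainted bar is at (420,390) in the crop, about 140 x 30 mm and 30 mm high, which matches its given size. In the same crop the clip's line crosses near (316,125), the push plate's edge is at (415,135) and the tab is at (467,135). Next I'll hover over the rail for a precise wrist view.

```bash
cat >> h.py <<'E'
from scipy.spatial.transform import Rotation as Rn
def qdown(a):
    y=np.array([np.cos(a),np.sin(a),0]); z=np.array([0,0,-1.]); 
    return Rn.from_matrix(np.c_[np.cross(y,z),y,z]).as_quat()
def best(p,a):
    "tool-down pose with closing line at angle a, half turn chosen by smallest last-joint value"
    c=[]
    for k in (0,np.pi):
        q=inverse_kinematics(list(p),list(qdown(a+k)))
        if q is not None: c.append((abs(q[5]),a+k))
    return qdown(min(c)[1])
E
python3 - <<'E'
from h import *
phi=np.deg2rad(82.5); ex=np.array([np.cos(phi),np.sin(phi),0])
hc=np.array([.596,-.147,0])   # housing+tab rough
p=np.array([.596,-.147,0])+ex*.15; p=p-0.03*np.array([1,0,0]); p[2]=.28
q=best(p,phi+np.pi/2); print(p,q,inverse_kinematics(list(p),list(q)))
move_ptp(list(p),list(q))
d=capture("wrist"); cv2.imwrite("pics/w0.png",d["image"]); np.savez("w0.npz",**{k:np.array(v) for k,v in d.items()})
print((-d["R"].T@d["t"]).round(3),d["k1"])
for n in ["carriage","push_face","grip_tab","mark"]: print(n,[(round(r["conf"],2),np.round(r["xy"]).tolist()) for r in spot_in("wrist",n)][:3])
print(current_clock(),current_joint_pos())
E
```

```text
[0.58557893 0.00171673 0.28      ] [0.75183981 0.65934582 0.         0.        ] [-1.15002351e-01  2.70826424e-01  1.41393730e+00 -4.44089210e-16
  1.45682893e+00  1.58973427e-02]
[0.593 0.068 0.476] -0.07013846738457659
carriage [(0.59, [342.0, 238.0])]
push_face [(0.81, [340.0, 238.0])]
grip_tab [(0.81, [338.0, 237.0])]
mark [(0.88, [358.0, 153.0]), (0.34, [222.0, 362.0])]
3.4667 [-1.14181236e-01  2.70872812e-01  1.41402252e+00  3.91485534e-05
  1.45679658e+00  1.59060391e-02]
```

View pics/w0.png

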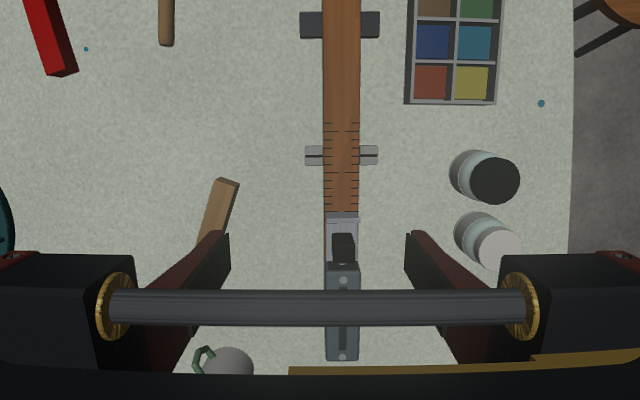

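The wrist view shows the clip's line at about row 155 (col 342), the push plate near row 215, the tab at (343,245) and the bar at (215,215). I'll enlarge the crop to get exact edges.

Run:
```python
from h import *
d=dict(np.load("w0.npz")); im=d["image"]; P=cloud(d)
cv2.imwrite("pics/crop2.png",cv2.resize(im[145:265,290:390],None,fx=5,fy=5,interpolation=cv2.INTER_CUBIC))
g=cv2.cvtColor(im,cv2.COLOR_BGR2GRAY).astype(int)
print("rows145-170 L tongue",g[145:170,306:322].mean(1).round().astype(int), "\nR",g[145:170,362:376].mean(1).round().astype(int))
print("rows205-235 mid",[(r,int(g[r,332:352].mean()),np.nanmedian(P[r,332:352],0).round(4).tolist()) for r in range(205,240,1)])
# rail edges: depth top 0.05 points
Z=P[...,2]
for r in (30,60,90,120,180,200):
    c=[c for c in range(300,385) if .042<Z[r,c]<.056]; print(r,c[0],c[-1],onplane(d,[[c[0]-.5,r],[c[-1]+.5,r]],.05).round(4).tolist())
b=np.zeros(Z.shape,bool); b[170:260,180:245]=1; b&=(Z>.015)&(Z<.045)
```

```text
rows145-170 L tongue [127 120 126 126 126 126 125 126 127 125  46  46  81 128 124 123 123 123
 123 123  91 156 154 155 155] 
R [101 122 126 125 125 125 124 125 129  68  47  55 124 124 122 122 122 122
 122 114 142 158 159 158 156]
rows205-235 mid [(205, 86, [0.6094, -0.0426, 0.0505]), (206, 86, [0.6093, -0.044, 0.0507]), (207, 86, [0.6091, -0.0451, 0.0505]), (208, 86, [0.609, -0.0467, 0.0498]), (209, 87, [0.6088, -0.0478, 0.0504]), (210, 87, [0.6087, -0.0491, 0.0504]), (211, 60, [0.6085, -0.0505, 0.0506]), (212, 95, [0.6082, -0.0505, 0.0551]), (213, 92, [0.6079, -0.0505, 0.0594]), (214, 92, [0.6076, -0.0506, 0.0638]), (215, 93, [0.6073, -0.0503, 0.0686]), (216, 92, [0.6058, -0.0504, 0.0729]), (217, 92, [0.6067, -0.0504, 0.0772]), (218, 115, [0.6064, -0.0505, 0.0807]), (219, 126, [0.6063, -0.0517, 0.0811]), (220, 122, [0.6061, -0.0529, 0.0813]), (221, 120, [0.606, -0.0539, 0.0816]), (222, 121, [0.6059, -0.0554, 0.081]), (223, 119, [0.6064, -0.0627, 0.0617]), (224, 127, [0.6063, -0.0642, 0.0615]), (225, 127, [0.6061, -0.0655, 0.0617]), (226, 127, [0.6059, -0.0668, 0.0614]), (227, 127, [0.6058, -0.0681, 0.0611]), (228, 127, [0.6056, -0.0695, 0.0616]), (229, 127, [0.6055, -0.0707, 0.0616]), (230, 127, [0.6053, -0.0719, 0.0611]), (231, 128, [0.6052, -0.0735, 0.0614]), (232, 108, [0.6051, -0.0746, 0.0616]), (233, 47, [0.6048, -0.0745, 0.0656]), (234, 45, [0.6039, -0.0741, 0.0701]), (235, 45, [0.6043, -0.0746, 0.0733]), (236, 45, [0.604, -0.0744, 0.0771]), (237, 45, [0.6038, -0.0743, 0.0807]), (238, 45, [0.6036, -0.0743, 0.0845]), (239, 45, [0.6033, -0.0743, 0.0881])]
30 322 360 [[0.6105, 0.1656, 0.05], [0.6549, 0.1601, 0.05]]
60 322 360 [[0.6063, 0.1329, 0.05], [0.6513, 0.1272, 0.05]]
90 323 359 [[0.6032, 0.0992, 0.05], [0.6465, 0.0937, 0.05]]
120 324 359 [[0.6, 0.0645, 0.05], [0.6429, 0.0591, 0.05]]
180 324 358 [[0.5908, -0.008, 0.05], [0.6341, -0.0136, 0.05]]
200 324 357 [[0.5876, -0.0334, 0.05], [0.6302, -0.0389, 0.05]]
```

View pics/crop2.png

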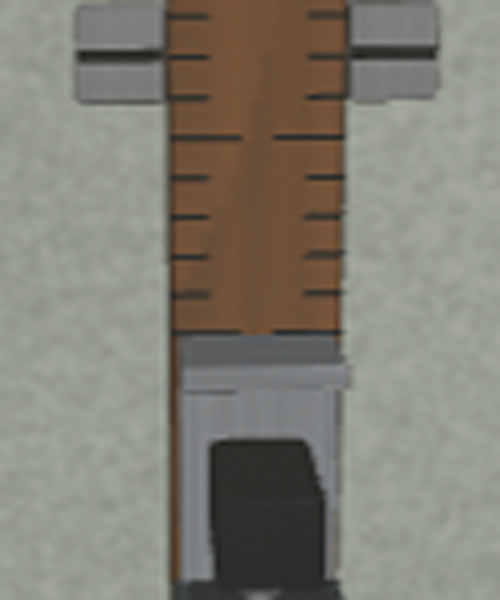

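```bash
cat > geo.py <<'E'
from h import *
def geo():
    d=dict(np.load("w0.npz")); P=cloud(d); g=cv2.cvtColor(d["image"],cv2.COLOR_BGR2GRAY)
    zt=np.nanmedian(np.r_[P[148:153,308:320,2].ravel(),P[148:153,364:374,2].ravel()])
    rr=np.array([32,50,60,80,90,110,120,180,190,200]); L=[];R=[]
    for r in rr:
        c=[c for c in range(300,385) if .042<P[r,c,2]<.056]; L.append([c[0]-.5,r]);R.append([c[-1]+.5,r])
    A=onplane(d,L,.05);B=onplane(d,R,.05)
    M=(A+B)/2; s=np.polyfit(M[:,1],M[:,0],1); phi=np.arctan2(1,s[0])
    ex=np.array([np.cos(phi),np.sin(phi),0])
    w=np.clip(110-g[152:160].astype(float),0,None); rows=np.arange(152,160)
    uv=[[c,(w[:,c]*rows).sum()/w[:,c].sum()] for c in list(range(308,320))+list(range(364,374))]
    mk=onplane(d,uv,zt); fm=np.nanmean(P[212:218,332:352].reshape(-1,3),0)
    F=P[212:218,330:356].reshape(-1,3)
    face=np.median(F@ex); mark=(np.median(mk[:12]@ex)+np.median(mk[12:]@ex))/2
    y0=face
    pt=lambda s: np.array([np.polyval(s_,0) if 0 else 0 for s_ in [0]])
    p0=np.array([np.polyval(s,0),0,0]); p0=p0-ex*(p0@ex)  # midline point at s=0
    return ex,phi,p0,face,mark,zt,mk,F,(B-A)
if __name__=="__main__":
    ex,phi,p0,face,mark,zt,mk,F,W=geo()
    print(np.rad2deg(phi),zt,"face",face,"mark",mark,"d",mark-face,"L/R",np.median(mk[:12]@ex),np.median(mk[12:]@ex),"width",np.linalg.norm(W,axis=1).mean())
    d=dict(np.load("w0.npz"));v=onplane(d,[[341,211.0],[341,211.5]],.05)@ex; print("face by pixel",v)
    v=onplane(d,[[341,218]],.081)@ex; print("top edge",v, "midline at face",p0+ex*face)
    P=cloud(d); t=P[238:244,336:350].reshape(-1,3); print("tab front",np.median(t@ex))
E
sed -i '/y0=face/d;/pt=lambda/d' geo.py
python3 geo.py
```

```text
83.26187656217708 0.0475683664686781 face nan mark 0.09150975524038651 d nan L/R 0.09142507705914521 0.0915944334216278 width 0.04404318994947269
face by pixel [0.0211501  0.02049012]
top edge [0.02099393] midline at face [nan nan nan]
tab front -0.002861872377200073
```

Face to mark comes out at about 70.8 mm. That agrees with the graduations (7 divisions plus a little) and lies inside 55 to 95 mm. Picking and placing the bar now.

```bash
sed -i 's/face=np.median/face=np.nanmedian/' geo.py
python3 - <<'E'
from geo import *
ex,phi,p0,face,mark,*_=geo(); print(face,mark-face, p0+ex*face)
a=np.deg2rad(62.36)+np.pi/2
c=np.array([.4289,-.0613,0])
qb=qdown(a); qr=qdown(phi+np.pi/2)
up=lambda p,z:[p[0],p[1],z]
move_ptp(up(c,.10),list(qb)); servo_line(up(c,.007),rate=.12)
move_gripper(.02); print("gap",current_finger_gap(),current_grip_force(),current_clock())
servo_line(up(c,.09),rate=.2)
b=p0+ex*(face+.008+.070)
move_ptp(up(b,.10),list(qr))
print("contact",servo_line(up(b,.0565),rate=.06,contact_N=5),current_position(),current_clock(),current_finger_gap())
E
```

```text
0.02116314859254005 0.07034660664784646 [ 0.60745991 -0.0504596   0.        ]
gap 0.019906139402197213 0.0 8.0333Traceback (most recent call last):
  File "<stdin>", line 11, in <module>
bench.PlanningError: the arm cannot take that pose within its joint ranges
```

Run:
```python
from h import *
print(current_position(),current_joint_pos().__repr__(),current_finger_gap())
d=capture("top"); im=d["image"]; np.savez("top1.npz",**{k:np.array(v) for k,v in d.items()})
w=capture("wrist"); np.savez("w1.npz",**{k:np.array(v) for k,v in w.items()})
cv2.imwrite("pics/s1.png",np.vstack([cv2.resize(im[130:260,250:470],(640,378)),cv2.resize(w["image"],(352,220)).repeat(1,0) if 0 else np.hstack([cv2.resize(w["image"],(352,220)),np.zeros((220,288,3),np.uint8)])]))
a=np.deg2rad(152.36);b=np.deg2rad(173.26)
for k in(a,a+np.pi,a-np.pi,b,b+np.pi): print(np.rad2deg(k),inverse_kinematics([.62,.027,.1],list(qdown(k))))
```

```text
[ 0.42877086 -0.06123877  0.08976797] array([-3.01644967e-01,  2.52852650e-01,  1.97565355e+00,  3.14440321e-05,
        9.12681318e-01, -2.96085850e+00]) 0.019852851720392358
152.36 [-6.77322765e-02  4.75784729e-01  1.56137756e+00 -4.44089210e-16
  1.10443036e+00 -2.72691592e+00]
332.36 [-6.77322765e-02  4.75784729e-01  1.56137756e+00 -4.44089210e-16
  1.10443036e+00  4.14676729e-01]
-27.639999999999986 [-6.77322765e-02  4.75784729e-01  1.56137756e+00 -4.44089210e-16
  1.10443036e+00  4.14676729e-01]
173.26 None
353.26 [-6.77322765e-02  4.75784729e-01  1.56137756e+00 -4.44089210e-16
  1.10443036e+00  4.99029151e-02]
```

View pics/s1.png

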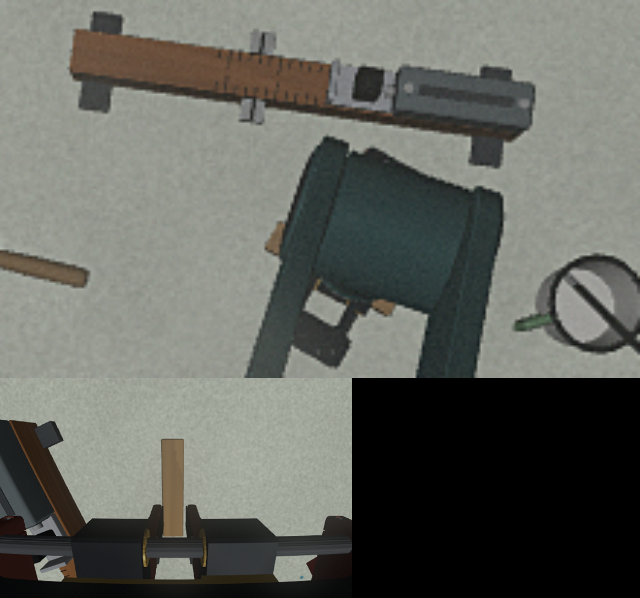

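Run:
```python
from h import *
d=dict(np.load("w1.npz")); P=cloud(d); im=d["image"]
for r in (130,160,200,240,270): print(r,P[r,313].round(4),im[r,313])
m=np.zeros(P.shape[:2],bool); m[100:285,285:340]=1; m&=(abs(P[...,2]-np.nanmedian(P[200,305:320,2]))<.006)
print(cv2.minAreaRect(P[m][:,:2].astype(np.float32)),np.nanmedian(P[m][:,2]))
print(current_finger_gap(),current_grip_force(),current_force())
```

```text
130 [ 0.4035 -0.1107  0.0312] [ 75 100 119]
160 [ 0.4136 -0.0915  0.0307] [ 74 100 121]
200 [ 0.4277 -0.0647  0.0304] [ 74 102 123]
240 [ 0.4429 -0.036   0.0293] [ 71 100 122]
270 [ 0.4545 -0.0139  0.0305] [ 70 100 122]
((0.42803892493247986, -0.06217627972364426), (0.1371016800403595, 0.030104266479611397), 62.661109924316406) 0.030643504882108936
0.019879329178455894 0.0 [-0.21795926 -0.20730838 -0.55870621]
```

Run:
```python
from h import *
a=np.deg2rad(62.5)-np.pi/2
c=[.4286,-.0617]
print("open",move_gripper(.088),current_finger_gap())
move_ptp([*c,.09],list(qdown(a))); print(current_position())
servo_line([*c,.007],rate=.12); print(current_position(),current_force(),current_finger_gap(),current_clock())
move_gripper(.0); print(current_position(),current_finger_gap(),current_grip_force(),current_force(),current_clock())
```

```text
open False 0.08753578680630882
[ 0.42857789 -0.06170853  0.08998964]
[ 0.42896025 -0.06181337  0.00730038] [-0.60758682  0.75923915  0.05853448] 0.08771377117033123 13.3167
[ 0.42861188 -0.06170206  0.0070144 ] 0.0005873477814953938 0.0 [0.18537637 0.12972517 0.56831636] 14.6583
```

Run:
```python
from h import *
p=current_position(); out=[]
for n in("wrist","scene"):
    d=capture(n); im=d["image"].copy(); P=cloud(d)
    uv=project(d,[p,p+np.array([0,0,.019])]); print(n,uv.round(1).tolist())
    for x in uv: cv2.circle(im,tuple(int(i) for i in x),3,(0,0,255),1)
    if n=="scene": im=cv2.resize(im[120:270,200:440],(640,400))
    out.append(cv2.resize(im,(480,300)))
    R=silhouettes(n,"bar"); 
    for r in R[:4]: print(r["conf"],r["xy"],np.nanmedian(P[r["region"]],0).round(3))
cv2.imwrite("pics/s2.png",np.vstack(out))
```

```text
wrist [[319.5, 230.8], [319.7, 242.0]]
0.89 [319.9, 174.0] [ 0.447 -0.027  0.03 ]
scene [[277.8, 195.8], [277.5, 192.2]]
0.92 [206.1, 140.6] [ 0.206 -0.296  0.027]
0.7 [371.7, 149.2] [0.27  0.235 0.027]
0.62 [416.1, 251.4] [0.636 0.332 0.03 ]
```

View pics/s2.png

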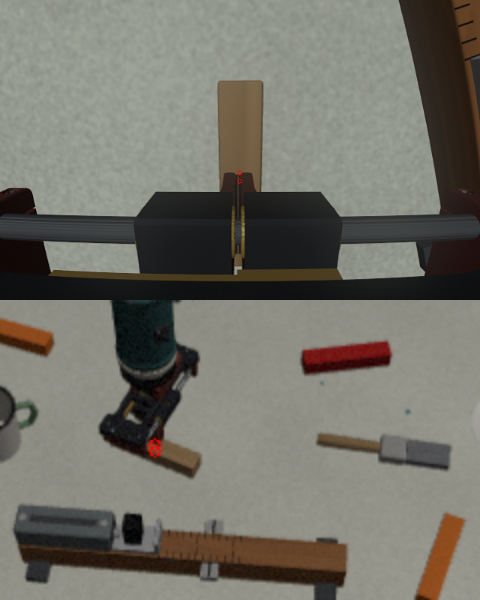

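Run:
```python
from h import *
u=np.array([np.cos(np.deg2rad(62.5)),np.sin(np.deg2rad(62.5))])
c=np.array([.4286,-.0617])
d=capture("wrist"); P=cloud(d)
for r in list(range(104,120,3))+list(range(200,300,6)): print(r,[(x,P[r,x].round(3).tolist()) for x in (305,319,335)], ((P[r,305,:2]-c)@u).round(3))
print(current_force(),current_joint_torque(),current_joint_pos())
```

```text
104 [(305, [0.455, 0.007, 0.001]), (319, [0.462, 0.003, 0.0]), (335, [0.47, -0.001, 0.001])] 0.073
107 [(305, [0.455, 0.004, 0.029]), (319, [0.461, 0.001, 0.029]), (335, [0.468, -0.002, 0.029])] 0.071
110 [(305, [0.454, 0.003, 0.03]), (319, [0.46, -0.0, 0.03]), (335, [0.467, -0.004, 0.03])] 0.069
113 [(305, [0.453, 0.002, 0.03]), (319, [0.459, -0.001, 0.03]), (335, [0.466, -0.005, 0.031])] 0.068
116 [(305, [0.453, 0.0, 0.031]), (319, [0.459, -0.003, 0.031]), (335, [0.466, -0.006, 0.031])] 0.066
119 [(305, [0.452, -0.001, 0.03]), (319, [0.458, -0.004, 0.03]), (335, [0.465, -0.008, 0.03])] 0.065
200 [(305, [0.433, -0.036, 0.031]), (319, [0.44, -0.04, 0.031]), (335, [0.447, -0.044, 0.03])] 0.025
206 [(305, [0.432, -0.039, 0.031]), (319, [0.438, -0.042, 0.031]), (335, [0.445, -0.046, 0.032])] 0.021
212 [(305, [0.43, -0.042, 0.031]), (319, [0.436, -0.046, 0.03]), (335, [0.444, -0.049, 0.031])] 0.018
218 [(305, [0.429, -0.045, 0.031]), (319, [0.435, -0.048, 0.03]), (335, [0.442, -0.052, 0.03])] 0.015
224 [(305, [0.427, -0.048, 0.031]), (319, [0.434, -0.051, 0.032]), (335, [0.441, -0.055, 0
[... 771 characters left out ...]
 -0.053, 0.084]), (335, [0.446, -0.033, 0.135])] 0.034
278 [(305, [0.441, -0.03, 0.138]), (319, [0.433, -0.052, 0.09]), (335, [0.446, -0.033, 0.138])] 0.034
284 [(305, [0.441, -0.03, 0.14]), (319, [0.433, -0.052, 0.095]), (335, [0.446, -0.033, 0.141])] 0.034
290 [(305, [0.441, -0.03, 0.143]), (319, [0.441, -0.036, 0.134]), (335, [0.446, -0.033, 0.143])] 0.034
296 [(305, [0.44, -0.031, 0.143]), (319, [0.441, -0.036, 0.136]), (335, [0.446, -0.033, 0.144])] 0.032
[ 0.01438097 -0.1340961   0.64020235] [-8.45216000e-04 -4.06546891e+01 -1.33180457e+01  4.68814408e-02
  2.45722847e-03  6.29855847e-07] [-3.02762676e-01  4.04028087e-01  2.05300006e+00 -5.52442702e-06
  6.84564826e-01  1.77200102e-01]
```

Depth shows the finger fronts ending above the bar's top (z≈0.04), although the reported TCP is at z=0.007. The tool therefore sits about 30 mm higher than reported. I'll measure the offset by touching the bar's top lightly.

Run:
```python
from h import *
p=current_position()
print(servo_line([p[0],p[1],-.035],rate=.02,contact_N=3),current_position(),current_force(),current_clock())
p=current_position(); servo_line([p[0],p[1],p[2]+.012],rate=.1); print(current_position())
```

```text
True [ 0.42863631 -0.06173065 -0.0028733 ] [-1.13512778 -0.02417389  5.79561199] 15.7417
[ 0.42920031 -0.06189908  0.00929393]
```

Run:
```python
from geo import *
OFF=.0325
ex,phi,p0,face,mark,*_=geo()
qb=list(qdown(np.deg2rad(62.5)-np.pi/2)); qr=list(qdown(phi-np.pi/2))
c=[.4286,-.0617]; b=(p0+ex*(face+.008+.070))[:2]
for z in (.08,.057): print(inverse_kinematics([*b,z-OFF],qr) is not None)
servo_line([*c,.045-OFF],qb,rate=.15); move_gripper(.07)
print("hit",servo_line([*c,.006-OFF],rate=.08,contact_N=6),current_position())
move_gripper(0.); print("gap",current_finger_gap(),current_grip_force(),current_clock())
if current_finger_gap()>.025:
    servo_line([*c,.075-OFF],rate=.2); print(current_finger_gap())
    move_ptp([*b,.085-OFF],qr)
    print("contact",servo_line([*b,.0555-OFF],rate=.06,contact_N=4),current_position(),current_force(),current_clock())
```

```text
True
True
hit False [ 0.42854075 -0.06168753 -0.02654414]
gap 0.029732379527937943 30.000470280647278 18.75
0.029746431861756465
contact True [0.60166301 0.02767087 0.04325884] [-1.10042856 -0.93985198 -1.50909791] 20.3083
```

Run:
```python
from geo import *
ex,phi,p0,face,mark,*_=geo(); b=(p0+ex*(face+.078)); print(b,current_position(),current_force(),current_joint_pos(),current_finger_gap())
d=capture("wrist"); P=cloud(d); m=np.zeros(P.shape[:2],bool); m[60:290,250:390]=1
m&=(P[...,2]>.09)&(P[...,2]<.115); 
cv2.imwrite("pics/s3.png",d["image"]); q=P[m]; print(len(q),cv2.minAreaRect(q[:,:2].astype(np.float32)),np.median(q[:,2]),"end s",np.percentile(q@ex,[1,99]),"lat",np.median(q@np.array([-ex[1],ex[0],0])),p0@np.array([-ex[1],ex[0],0]))
```

```text
[0.61661177 0.02700164 0.        ] [0.60166301 0.02767087 0.04325884] [-1.10042856 -0.93985198 -1.50909791] [-6.80310118e-02  5.36173811e-01  1.62376355e+00 -1.11906117e-03
  1.01048616e+00  5.14174476e-02] 0.0350632625560728
13414 ((0.6130051016807556, 0.0520370714366436), (0.08222108334302902, 0.048657581210136414), 55.48823165893555) 0.09791162705894901 end s [0.09113    0.16249306] lat -0.6017409512902363 -0.6091845616947285
```

View pics/s3.png

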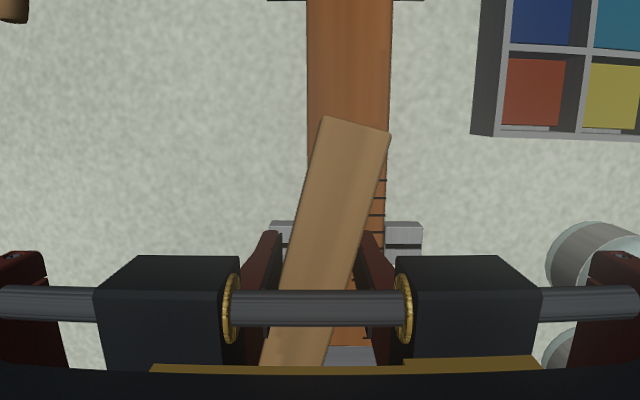

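The picture shows the bar yawed about 15° in the grip: its far end is at (355,125) and its tail is against the plate side. It hit the tall tab during the low sweep. I'll lift it clear and check again.

```bash
cat > chk.py <<'E'
from geo import *
ex,phi,p0,face,mark,*_=geo(); ey=np.array([-ex[1],ex[0],0]); OFF=.0325
qr=list(qdown(phi-np.pi/2))
def bar(lo,hi,tag=None):
    "bar's visible top, from colour and height: far end s, lateral offset of its midline, yaw rel. to rail (deg)"
    d=capture("wrist"); P=cloud(d); hsv=cv2.cvtColor(d["image"],cv2.COLOR_BGR2HSV)
    m=(P[...,2]>lo)&(P[...,2]<hi)&(hsv[...,1]>60)&(hsv[...,0]>8)&(hsv[...,0]<25); m[290:]=0
    n,l,st,_=cv2.connectedComponentsWithStats(cv2.morphologyEx(m.astype(np.uint8),cv2.MORPH_OPEN,np.ones((5,5))))
    if n<2: print("none"); return
    q=P[l==1+np.argmax(st[1:,4])]; s=q@ex; w=q@ey-p0@ey
    bins=[(k,(w[abs(s-k)<.004].min()+w[abs(s-k)<.004].max())/2,np.ptp(w[abs(s-k)<.004])) for k in np.arange(s.min()+.01,s.max()-.012,.008)]
    bins=np.array(bins); 
    ok=abs(bins[:,2]-.03)<.004; f=np.polyfit(bins[ok,0],bins[ok,1],1) if ok.sum()>2 else None
    print("bar z",np.median(q[:,2]).round(4),"s",np.percentile(s,[.3,99.7]).round(4),"near-end-if-140",(np.percentile(s,99.7)-.14-face).round(4),"lat,yaw",None if f is None else (np.polyval(f,face+.078).round(4),np.rad2deg(f[0]).round(2)),"widths",bins[:,2].round(3))
    return d
E
python3 - <<'E'
from chk import *
p=current_position(); servo_line([p[0],p[1],.14-OFF],rate=.1)
print(current_position(),current_finger_gap(),current_grip_force(),current_force(),current_clock())
print("tool s,lat rel",current_position()@ex-face,current_position()@ey-p0@ey)
bar(.14,.19)
E
```

```text
[0.60204681 0.02772132 0.1071624 ] 0.03472523494616368 25.175914708524942 [-0.29750062 -0.59126178 -1.41592514] 21.125
tool s,lat rel 0.07700577652772088 0.014548794666627063
bar z 0.1617 s [0.0906 0.1641] near-end-if-140 0.0029 lat,yaw (np.float64(0.0149), np.float64(-15.17)) widths [0.034 0.036 0.033 0.033 0.032 0.033 0.033]
```

Run:
```python
from chk import *
q2=list(qdown(phi-np.pi/2+np.deg2rad(15.17)))
b=(p0+ex*(face+.086))[:2]
servo_line([*b,.14-OFF],q2,rate=.06); sleep(.3)
print("tool s,lat rel",current_position()@ex-face,current_position()@ey-p0@ey,current_finger_gap(),current_clock())
bar(.14,.19)
```

```text
tool s,lat rel 0.08587139480496248 0.00014961682841507784 0.034992608475490336 21.9083
bar z 0.1623 s [0.0967 0.1728] near-end-if-140 0.0117 lat,yaw (np.float64(-0.0007), np.float64(2.82)) widths [0.034 0.033 0.034 0.03  0.03  0.03  0.03  0.03 ]
```

Run:
```python
from chk import *
b=(p0+ex*(face+.086))[:2]
servo_line([*b,.066-OFF],rate=.12); sleep(.3)
print("contact",servo_line([*b,.056-OFF],rate=.03,contact_N=3),current_position()[2]+OFF,current_force(),current_clock())
sleep(.1); move_gripper(.06); print(current_finger_gap())
# square it: turn the tool to the rail, lift tips slightly off the rail
z=max(current_position()[2]+OFF,.055)-OFF
servo_line([*b,z],qr,rate=.05); sleep(.2)
print(current_position()@ey-p0@ey,current_position()[2]+OFF)
move_gripper(.0); print("gap",current_finger_gap(),current_grip_force())
move_gripper(.06); servo_line([*b,.125-OFF],rate=.2); print(current_force(),current_clock())
d=bar(.07,.095); cv2.imwrite("pics/s4.png",d["image"])
```

```text
contact True 0.057315759881077614 [1.50351899 0.13055868 3.0853468 ] 23.3667
0.059776968914127246
2.6729572627171017e-05 0.05708860049566911
gap 0.03391173804250484 26.21967187151313
[ 0.03883889  0.6276455  -0.20928518] 26.375
bar z 0.0805 s [0.0632 0.1701] near-end-if-140 0.0089 lat,yaw (np.float64(-0.0006), np.float64(10.62)) widths [0.031 0.031 0.03  0.031 0.031 0.032 0.031 0.031 0.031 0.032 0.031]
```

View pics/s4.png

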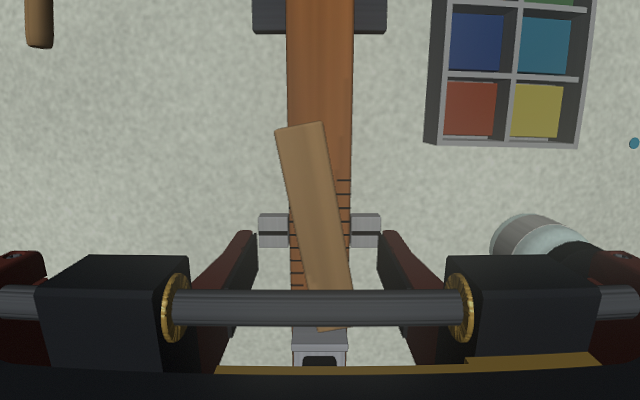

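The bar now lies on the rail but yawed +10.6°, with its far end at (300,128); the squeeze jammed on its corners. I'll grip it again parallel to its own faces, turn it straight and set it down.

Run:
```python
from chk import *
q3=list(qdown(phi-np.pi/2+np.deg2rad(10.62)))
b=(p0+ex*(face+.0774)-ey*.0006)[:2]; b2=(p0+ex*(face+.0794))[:2]
servo_line([*b,.10-OFF],q3,rate=.12); servo_line([*b,.0565-OFF],rate=.1); sleep(.15)
move_gripper(0.); g=current_finger_gap(); print("gap",g,current_grip_force())
servo_line([*b,.0605-OFF],rate=.05); servo_line([*b2,.0605-OFF],qr,rate=.01); sleep(.2)
print(current_position()@ey-p0@ey,current_finger_gap())
print(servo_line([*b2,.0560-OFF],rate=.02,contact_N=3),current_position()[2]+OFF)
move_gripper(.06); servo_line([*b2,.125-OFF],rate=.2); print(current_force(),current_clock())
bar(.07,.095)
```

```text
gap 0.02951330776262093 29.999559223651886
1.2645986909753937e-05 0.03017972739622981
True 0.056550818670296946
[ 0.00512451  0.08171958 -0.32894195] 30.325
bar z 0.0805 s [0.0566 0.1721] near-end-if-140 0.0109 lat,yaw (np.float64(0.0007), np.float64(0.06)) widths [0.028 0.029 0.029 0.029 0.029 0.029 0.029 0.03  0.03  0.029 0.029 0.03 ]
```

Run:
```python
from chk import *
d=dict(np.load("w0.npz")); g=cv2.cvtColor(d["image"],cv2.COLOR_BGR2GRAY).astype(float)
rows=np.arange(143,216)
for cs in (range(326,331),range(352,357)):
    pr=g[143:216][:,list(cs)].mean(1); loc=[]
    for i in range(2,len(pr)-2):
        if pr[i]<pr[i-1] and pr[i]<=pr[i+1] and pr[i]<68:
            w=np.clip(80-pr[i-2:i+3],0,None); loc.append((w*rows[i-2:i+3]).sum()/w.sum())
    s=onplane(d,[[np.mean(list(cs)),r] for r in loc],.05)@ex
    print(np.round(loc,1),(s-face).round(4),"mark",(mark-face).round(4))
# face pixel boundary at columns
for c in (335,341,347): print(c,g[207:221,c].astype(int))
```

```text
[147.8 156.  164.2 172.2 180.1 188.  196.  203.5 211. ] [0.08   0.0701 0.06   0.0501 0.04   0.03   0.0198 0.01   0.0002] mark 0.0703
[147.6 155.9 164.  172.  180.  187.9 195.5 203.1 211. ] [ 0.08    0.0699  0.0599  0.0499  0.0398  0.0298  0.0201  0.0102 -0.0002] mark 0.0703
335 [ 89  89  89  90  51  96  93  91  94  93  93 111 126 121]
341 [ 85  85  85  84  85  93  92  92  94  93  92 113 126 122]
347 [ 86  86  87  87  46  96  92  92  95  93  93 120 127 123]
```

Run:
```python
from chk import *
D=.0706
t=(p0+ex*(face-.036))[:2]
servo_line([*t,.130-OFF],qr,rate=.15)
print(servo_line([*t,.066-OFF],rate=.1,contact_N=8),current_force()); sleep(.2)
move_gripper(0.); sleep(.1); s0=current_position()@ex; print("gap",current_finger_gap(),current_grip_force(),s0-face,current_clock())
if .022<current_finger_gap()<.03:
    for k in (.05,D):
        tt=(p0+ex*(face-.036+k))[:2]; servo_line([*tt,.066-OFF],rate=.03 if k==.05 else .02)
    sleep(.2); e=current_position()@ex-s0; print("drawn",e,current_force(),current_finger_gap(),current_clock())
    d=capture("wrist"); np.savez("w5.npz",**{k:np.array(v) for k,v in d.items()}); cv2.imwrite("pics/s5.png",d["image"])
    bar(.07,.095)
```

```text
False [-0.65293896 -0.3548296   0.50323437]
gap 0.025425401877589654 29.999860525131226 -0.036064396264129814 33.0083
drawn 0.06868902354008695 [ 3.18540201 -7.34795664 -2.50030834] 0.026282357068439816 36.2083
bar z 0.0806 s [0.0902 0.1657] near-end-if-140 0.0046 lat,yaw (np.float64(0.0008), np.float64(-0.06)) widths [0.03  0.029 0.03  0.03  0.03  0.03  0.03 ]
```

View pics/s5.png

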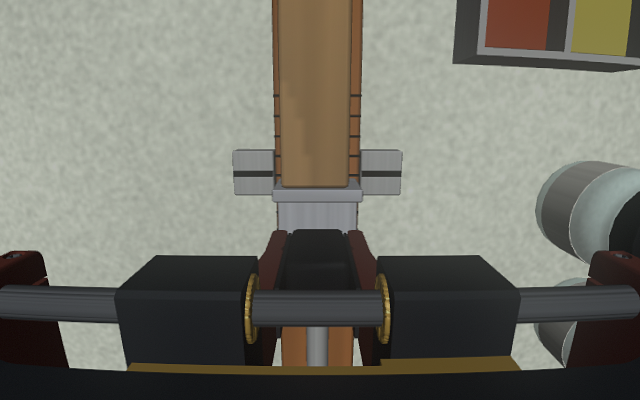

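```bash
cat > meas.py <<'E'
from chk import *
def meas(d):
    g=cv2.cvtColor(d["image"],cv2.COLOR_BGR2GRAY).astype(float); P=cloud(d)
    out=[]
    for c0,c1 in ((238,270),(365,398)):
        pr=g[155:195,c0:c1].mean(1); i=int(np.argmin(pr)); w=np.clip(105-pr[i-4:i+5],0,None); out.append([(c0+c1)/2,155+i-4+(w*np.arange(9)).sum()/w.sum()])
    m=onplane(d,out,.0476)@ex
    # plate's top front edge, visible left & right of the bar and behind it: points of height .081 behind the bar
    T=P[183:205,276:360].reshape(-1,3); T=T[(abs(T[:,2]-.081)<.0025)]
    e=[]
    for c in list(range(274,277))+list(range(353,360)):
        zz=P[178:200,c,2]; k=np.where(abs(zz-.081)<.003)[0]
        if len(k): e.append(onplane(d,[[c,178+k[0]-.5]],.081)[0]@ex)
    print("mark rows",np.round(out,2).tolist(),"mark-face0",(m-face).round(4),"plate edge - mark",(np.array(e)-m.mean()).round(4),"plate top range s",(np.percentile(T@ex,[1,99])-m.mean()).round(4))
    for c in (275,355,358): print(c,g[178:206,c].astype(int),P[180:196,c,2].round(3))
E
python3 -c "
from meas import *
meas(dict(np.load('w5.npz')))
print(current_position()@ex-face+.036)"
```

```text
mark rows [[254.0, 173.44], [381.5, 173.43]] mark-face0 [0.0698 0.0698] plate edge - mark [-0.0008 -0.0008 -0.0008 -0.0009 -0.0009 -0.0009 -0.0009 -0.0009 -0.0013
 -0.0009] plate top range s [-0.0076  0.0011]
275 [ 56  57  56  55  54  53  68  81  93 102 101 104 146 139 135 135 134 133
 134 132 132 131 132 107 116 178 175 174] [  nan 0.044 0.044 0.044 0.045 0.044 0.075 0.076 0.079 0.08  0.081 0.082
 0.082 0.081 0.081 0.081]
355 [ 93  94  99 102 101 101 102 101 101 101 101 105 149 144 142 141 140 139
 136 135 134 132 133 108  98 138 135 135] [0.057 0.062 0.064 0.067 0.07  0.073 0.075 0.076 0.079 0.082 0.08  0.082
 0.082 0.083 0.083 0.081]
358 [ 65  65  65  65  67  73  88  98 104 103 101 106 149 144 142 141 139 138
 136 136 134 133 133 108 102 140 139 140] [0.041 0.04  0.041 0.041 0.069 0.072 0.075 0.076 0.078 0.08  0.082 0.082
 0.081 0.082 0.082 0.082]
0.06861951056314397
```

```bash
cat >> meas.py <<'E'
def face_err(d):
    P=cloud(d); g=cv2.cvtColor(d["image"],cv2.COLOR_BGR2GRAY).astype(float)
    m=[]
    for c0,c1 in ((238,270),(365,398)):
        pr=g[150:200,c0:c1].mean(1); i=int(np.argmin(pr)); w=np.clip(105-pr[i-4:i+5],0,None); m.append([(c0+c1)/2,150+i-4+(w*np.arange(9)).sum()/w.sum()])
    ms=(onplane(d,m,.0476)@ex).mean()
    e=[]
    for c in range(354,358):
        pr=g[175:205,c]; j=int(np.argmax(np.diff(pr)[3:20]))+3
        e.append([c,175+j+.5])
    fs=np.median(onplane(d,e,.081)@ex)
    F=P[181:188,354:357].reshape(-1,3)
    return np.round([fs-ms,np.nanmedian(F@ex)-ms],4), e[0]
E
python3 -c "
from meas import *
print(face_err(dict(np.load('w5.npz'))))"
```

```text
(array([-0.0017, -0.0015]), [354, 189.5])
```

Run:
```python
from meas import *
cmd=.0724
for _ in range(3):
    tt=(p0+ex*(face-.036+cmd))[:2]; servo_line([*tt,.066-OFF],rate=.01); sleep(.25)
    e=face_err(capture("wrist"))[0]; k=current_position()@ex-face+.036
    print(cmd,k,e,current_clock())
    if abs(e.mean())<.0004: break
    cmd-=e.mean()*.9
sleep(1.3); print(current_position()@ex-face+.036,face_err(capture("wrist")),current_clock())
```

```text
0.0724 0.07041280905295466 [0.0002 0.0004] 36.9417
0.07039972861358623 (array([0.0002, 0.0004]), [354, 189.5]) 38.2917
```

Run:
```python
from meas import *
t=(p0+ex*(face-.036))[:2]; t1=(p0+ex*(face-.036+.012))[:2]
servo_line([*t1,.066-OFF],rate=.03); servo_line([*t,.066-OFF],rate=.015); sleep(.3)
print("home",current_position()@ex-face+.036,current_force(),current_clock())
move_gripper(.055); servo_line([*t,.14-OFF],rate=.1); 
u=(p0+ex*(face+.01))[:2]; servo_line([*u,.30-OFF],rate=.15); sleep(.2)
d=capture("wrist"); P=cloud(d); cv2.imwrite("pics/s6.png",d["image"])
hsv=cv2.cvtColor(d["image"],cv2.COLOR_BGR2HSV)
m=(abs(P[...,2]-.0805)<.004)&(hsv[...,1]>60)
q=P[m]; s=q@ex-mark; w=q@ey-p0@ey; k=(abs(w)<.016)&(s>-.03)
print("bar from mark",np.percentile(s[k],[.5,99.5]).round(4),"lat",np.percentile(w[k],[1,50,99]).round(4),k.sum())
f=P[(abs(P[...,2]-.081)<.003)&(hsv[...,1]<60)]; f=f[abs(f@ey-p0@ey)<.02]; print("plate top s-face",np.percentile(f@ex-face,[2,98]).round(4))
print(current_force(),current_clock())
```

```text
home -3.788801223885557e-05 [ 5.31874869 -0.30025712 -3.19865811] 41.7083
bar from mark [0.0009 0.1231] lat [-0.0135  0.0009  0.0153] 3426
plate top s-face [-0.0636 -0.    ]
[0.26538079 0.70298386 0.8455669 ] 44.75
```

The bar's end is within about 1 mm of the mark, the plate is home, and the gripper is clear. Handing in.

```bash
python3 -c "
from bench import *
print(close_job())"
```

```text
the job is handed in; nothing more can be done
None
```

I handed the job in with the bar on the rail, its end measured within about 1 mm of the mark, and the slide eased home and let go, at about 45 s on the clock. The first carry knocked the bar against the gauge, so I set it down and straightened it before pulling, and I did not re-check the other things on the table at the end.

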